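# Fit and bolt down the lamp-arm bearing sleeve

### The job

Fit the brass flanged sleeve, chamfered end first, into the bore of the bench mount and push it fully home so that its flange lies flat on the block. Then, with the handle still up, slide the barrel bolt fully across over the flange, and turn its red-knobbed handle down into the notch. Leave the grey spare sleeve, the jar, bottle and dish where they are and do not touch the tray of fragments.

Things in the scene. Friction and masses are not known exactly. Their poses are not given: they have to be found in the camera images.
- sleeve_mid (a point): Loose brass flanged sleeve, upright, 74 mm high, 0.15 to 0.3 kg; this is its centre, 37 mm above its foot; z along its axis, up. From the foot: shank 28 mm diameter, 34 mm long, 1.2 mm chamfer at the foot; flange 56 mm diameter, 6 mm thick (34 to 40 mm up); hub 24 mm diameter, 34 mm tall (40 to 74 mm up): grip it from above by the hub, fingertips clear of the flange.
- mount: Fixed bench mount, yaw varies. Origin on the bench top under the nominal bore axis, z up. Dark steel base plate 10 mm thick, x -52 to 52, y -150 to 52 mm. On it a bore block round the bore, and on the -y side a barrel bolt in two blue guide blocks (28 mm wide, up to 72.5 mm above the bench, y -66 to -48 and -140 to -124 mm).
- bore_nominal (a point): Nominal bore mouth: on the mount's z axis at the top of the 80 x 80 mm aluminium block, 50 mm above the bench. Bore 29 mm diameter, 40 mm deep, upright, mouth chamfer 1 mm. The block is adjustable: it is firmly clamped with its true bore up to 4.5 mm off this point in the mount's x and also in y, in no reading: feel for it. With the sleeve home, the sleeve's centre is 53 mm above the bench.
- bolt (a joint): Slide of the 10 mm thick barrel bolt along the mount's y, towards +y, m: 0 to 0.010 at the start (drawn back); 0.040 = fully across, at its end stop. Friction about 2 N. Its axis is 63.5 mm above the bench at the mount's x = 0; fully across, its tip is 20 mm short of the nominal bore axis. It clears a seated flange by 2.5 mm; an unseated sleeve blocks it.
- handle (a joint): Angle of the bolt's handle about the bolt axis, rad: 0 = straight up, grows as it is turned down towards the mount's -x, 1.5 = stop, nearly level in the notch. Starts at 0 to 0.3 and stays where it is left (friction 0.05 N m). A guide wall stops it at about 0.75 unless the bolt is fully across.
- knob_centre (a point): Centre of the red ball knob, 18 mm diameter, on the handle's end, 46 mm from the bolt axis (stem 8 mm thick). In the mount's frame: x = -46 sin(handle), y = -115 + bolt, z = 63.5 + 46 cos(handle) mm. To slide, pinch it lightly from above, fingers closing along the mount's y. It hardly turns between gripping fingers: to lower it, push it over from behind (+x) with shut fingers.
- notch (a point): Notch for the handle, with a yellow floor, in the blue guide wall on the mount's -x side of the bolt; this point is at the bolt axis' height, in the mount's frame x = -16.5, y = -75, z = 63.5 mm. The notch is about 16 mm wide; the wall (5 mm thick) runs from it to y = -124 mm, up to 72.5 mm above the bench.
- spare_mid (a point): Grey plastic spare sleeve, loose, standing; same shape but with a shank 38 mm in diameter: it does not fit and is to be left alone. Point 37 mm above its foot. It may have changed places with the brass one.
- jar: Amber glass jar, loose, 52 mm diameter, 70 mm high; origin at the centre of its underside. To be left alone.
- solvent: White plastic bottle with blue cap, loose, 48 mm diameter, 120 mm high; origin at the centre of its underside. To be left alone.
- dish: White ceramic bowl, loose, 70 mm diameter, 30 mm high; origin at the centre of its underside. To be left alone.
- fragment_tray: Low wooden tray of dark corroded metal fragments, fixed, 170 x 240 mm, 22 mm high; origin under its centre. Not to be touched.

How it is judged (in metres and radians):
On the way, in this order (a step that is already met when the one before it is completed fails the run):
1. the brass sleeve is fully home in the bore, upright, with the bolt still drawn back (z of sleeve_mid in the frame of mount between 0.049 and 0.0555 m and horizontal distance between sleeve_mid and mount below 0.009 m and angle between sleeve_mid's own z axis and vertical below 0.07 rad and value of joint bolt below 0.02 m), for 0.2 s.
2. the bolt is fully across over the flange, its handle still up (z of sleeve_mid in the frame of mount between 0.049 and 0.0555 m and horizontal distance between sleeve_mid and mount below 0.009 m and angle between sleeve_mid's own z axis and vertical below 0.07 rad and value of joint bolt above 0.036 m and value of joint handle below 0.8 rad), for 0.1 s.
3. the handle is down in the notch (z of sleeve_mid in the frame of mount between 0.049 and 0.0555 m and horizontal distance between sleeve_mid and mount below 0.009 m and angle between sleeve_mid's own z axis and vertical below 0.07 rad and value of joint bolt above 0.035 m and value of joint handle above 1.3 rad), for 0.2 s.
At the end, for the whole second after the job is handed in: Brass sleeve at rest fully home in the bore: centre 49 to 55.5 mm above the bench, within 9 mm of the nominal bore axis, tilt below 0.07 rad; bolt at least 35 mm across, handle past 1.3 rad. Spare sleeve, jar, bottle, dish never moved over 20 mm; tray never pressed over 3 N (all of step 3 and linear speed of sleeve below 0.01 m/s); the robot touches nothing.
It fails at once if the grey spare sleeve is moved more than 20 mm (distance of spare_mid from where it was at the start of the episode above 0.02 m).
It fails at once if the jar is moved more than 20 mm (distance of jar from where it was at the start of the episode above 0.02 m).
It fails at once if the solvent bottle is moved more than 20 mm (distance of solvent from where it was at the start of the episode above 0.02 m).
It fails at once if the dish is moved more than 20 mm (distance of dish from where it was at the start of the episode above 0.02 m).
It fails at once if the robot presses on the fragment tray (contact force between any of the arm, the fingers and fragment_tray above 3 N).
It also fails if it takes over 72 s, if anything falls off the work surface, if the arm or the gripper's body presses on something with over 40 N, if the wrist force passes 120 N, or if a joint passes its speed limit or range.

### The arm

A 6-joint arm with a two-finger parallel gripper is mounted at the origin on the work surface. World frame = base frame: x ahead of the robot, y to its left, z up, the work surface at z = 0. Lengths are in m, angles in degrees, forces in N, time in s.
With the tool pointing down it reaches from about 0.375 to 0.75 m from the base axis. Payload 9 kg.
Tool frame: the origin (TCP) lies midway between the tips of the shut fingers; the grasp point (between the pads) lies 19 mm behind it; z points along the fingers, y is the direction in which the jaws open and shut (so a half turn about z gives the same grasp; the last joint's range is limited). The gripper opens to 85 mm and grips with 20 to 120 N. Pads are 22 mm wide; open, the fingers measure 114 mm over their backs; the gripper's body (76 mm by 85 mm) begins 54 mm behind the grasp point. The pads swing forward as they close: fully open they stand 13 mm farther back than shut.
Start: joints at [-76.988, 5.964, 5.575, 89.605, 0, 77.527], TCP at [0.258, -0.542, 0.231] pointing down, gripper open.
Joint ranges: [-171.21, 171.21], [-48.23, 106.86], [-62.78, 66.21], [-105.2, 120.99], [-86.42, 89.51], [-180, 180]. Speed limits (degrees/s): [127.2, 127.2, 147.25, 180, 180, 180].

### API

Orientations are given as a 3x3 rotation matrix whose columns are the frame's x, y, z axes.
In Python, from cell import robot gives the robot as it stands.
- The arm moves only by the tool drive_tool, never from a script. Its arguments are lists of equal length, an entry for each row: "delta_pos": the shift along the tool's x, y, z in m, a list of three; "twist": the turn about the tool's z in rad; "gripper": the opening, from 0 (shut) to 1 (fully open). In form: {"delta_pos": [[dx, dy, dz], ...], "twist": [twist, ...], "gripper": [gripper, ...]}. A call has 1 to 8 rows; each row shifts and turns the pose as measured when the row begins, along the tool's axes as they then stand; what a row does not reach is not made up. A row lasts 1/10 s, in which the tool goes at most 50 mm and 8.59 degrees, less where a joint would pass 70% of its speed; a pose out of reach is approached as far as the arm can. A call is refused whole if a number of a shift passes 0.05 or a number of a turn 0.15, either way. A call with a gripper value outside its range is refused whole. The fingers move at their own pace and stop on an object; "grip_force" is the grip in N (left out, the last holds). Time passes only in rows, so rows that do not move let the fingers close. It gives the time, the measured TCP pose, the force and the opening at its end, in the units of the state.
- robot.get_state(): the state, without advancing time (a new reading comes with each control period).
- robot.grab_frame(name): name is "scene" or "top" or "wrist"; returns a dict with "img" (400x640x3 uint8, blue, green, red), "fx", "fy", "cx", "cy" (pixels), "R" (3x3) and "t" (3): a world point X has camera coordinates R X + t. Camera axes: x right, y down, z forward; pixel columns grow to the right and rows downward; lengths in m; the calibration is good to about 2 mm. A picture is of the moment at which its call begins. There is no depth.
- robot.close_job(): hands the job in, once; it reports no verdict.
The state is a dict: "clock": time; "joints": joint angles; "joint_velocities": joint speeds; "tau": joint torques, N m; "position": TCP position; "eef_rot": TCP orientation; "force": force on the tool from outside, world axes, zero at the start; "ft_torque": the same for the moment, N m; "width": finger opening in m.
Only numpy, scipy, OpenCV 4.12 (cv2) and the standard library are available. Lean on these libraries where they do the work, as an engineer would, in place of code of your own. Each camera call takes 0.05 s, during which the arm holds its last target.

## Working session

There is one attempt and no reset: what is moved stays moved. The work goes in short steps, Python scripts to look and compute and a tool call to move; the robot and the scene stay as the last step left them, time stands still between calls to the robot, and variables do not carry over. Pictures are saved under pics/ and viewed, and the job is handed in when it is done.

Besides the shell and the picture viewer there is one more tool, called after ">>>" in YAML: its name, and indented under it one key for each argument. drive_tool: Moves the arm, as the interface text tells. Its arguments: {"type":"object","properties":{"delta_pos":{"type":"array"},"twist":{"type":"array"},"gripper":{"type":"array"},"grip_force":{"type":"number"}},"required":["delta_pos","twist","gripper"]}

```bash
ls; mkdir -p pics
python3 - <<'E'
from cell import robot
import cv2,json
s=robot.get_state();print(s['clock'],s['position'],s['eef_rot'],s['width'])
for n in ("scene","top"):
    f=robot.grab_frame(n);cv2.imwrite(f'pics/{n}0.png',f['img']);print(n,f['fx'],f['fy'],f['cx'],f['cy'],f['R'],f['t'])
    import pickle;pickle.dump(f,open(f'{n}0.pkl','wb'))
E
```

```text
pics
0.0 [ 0.25809967 -0.54127537  0.23050036] [[ 9.02704157e-01  4.30261689e-01 -2.88503845e-04]
 [ 4.30261668e-01 -9.02703209e-01  1.34682767e-03]
 [ 3.19055000e-04 -1.33991908e-03 -9.99999051e-01]] 0.08546889057610982
scene 384.97405443873316 384.97405443873316 318.3695005685928 198.56888392349154 [[-0.85019594  0.52646521 -0.00111791]
 [ 0.36069215  0.58093734 -0.72966635]
 [-0.38349451 -0.62076259 -0.68380243]] [ 0.56016596 -0.12283503  1.16615894]
top 366.1572424925791 366.1572424925791 312.84929025898094 200.88923692559226 [[ 0.0257963  -0.99955412  0.01503679]
 [-0.99803128 -0.02661136 -0.05679251]
 [ 0.05716734 -0.01354215 -0.99827276]] [-0.09572417  0.61204571  1.13140394]
```

View pics/scene0.png

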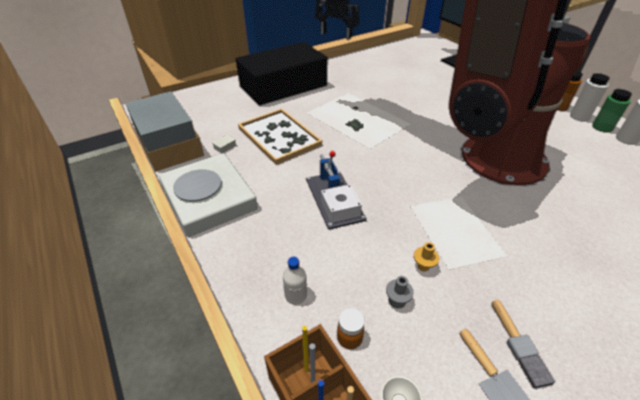

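View pics/top0.png

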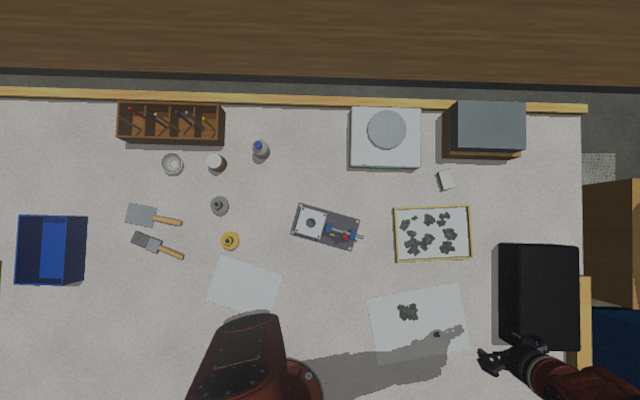

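The brass sleeve is at about (230,240) in top and (427,255) in scene. The grey spare is at (219,205) in top and the mount's bore at (312,223). I'll zoom in.

Run:
```python
import cv2,pickle,numpy as np
T=pickle.load(open('top0.pkl','rb'))['img'];S=pickle.load(open('scene0.pkl','rb'))['img']
def c(i,x,y,w,h,k): return cv2.resize(i[y:y+h,x:x+w],None,fx=k,fy=k,interpolation=cv2.INTER_CUBIC)
a=c(T,285,195,90,60,8);b=c(T,200,190,60,65,5)
cv2.imwrite('pics/ta.png',a)
cv2.imwrite('pics/sa.png',c(S,300,145,70,85,7)[:590])
b2=c(S,380,230,65,80,5)
cv2.imwrite('pics/tb.png',np.hstack([cv2.copyMakeBorder(b,0,400-325,0,0,0),b2]))
```

```text
(no output)
```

View pics/ta.png

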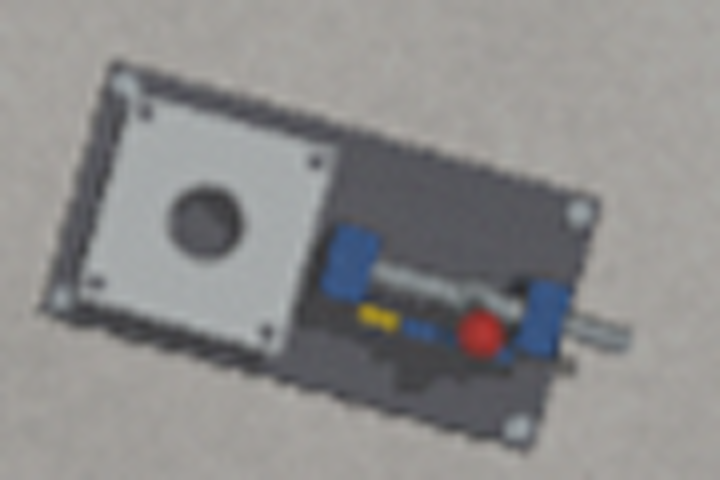

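View pics/sa.png

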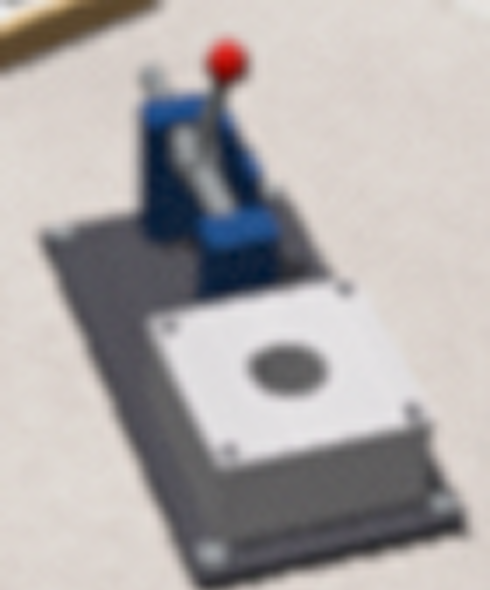

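View pics/tb.png

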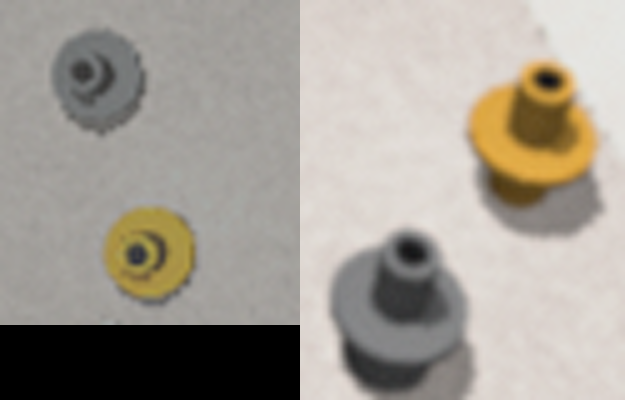

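```bash
cat > h.py <<'E'
import numpy as np,pickle
def ray(f,px,z):
    d=f['R'].T@np.array([(px[0]-f['cx'])/f['fx'],(px[1]-f['cy'])/f['fy'],1]);c=-f['R'].T@f['t']
    return c+d*(z-c[2])/d[2]
def px(f,X):
    q=f['R']@np.array(X)+f['t'];return np.array([f['fx']*q[0]/q[2]+f['cx'],f['fy']*q[1]/q[2]+f['cy']])
def cr(p,x,y,k): return ((p[0]+.5)/k-.5+x,(p[1]+.5)/k-.5+y)
def fit(mp,wp):
    m=np.array(mp)[:,:2];w=np.array(wp)[:,:2];mc,wc=m.mean(0),w.mean(0)
    a=m-mc;b=w-wc;th=np.arctan2((a[:,0]*b[:,1]-a[:,1]*b[:,0]).sum(),(a*b).sum())
    R=np.array([[np.cos(th),-np.sin(th)],[np.sin(th),np.cos(th)]]);t=wc-R@mc
    return th,R,t,(m@R.T+t-w)
E
python3 - <<'E'
from h import *
T=pickle.load(open('top0.pkl','rb'));S=pickle.load(open('scene0.pkl','rb'))
P=[ray(T,cr(p,285,195,8),.01) for p in [(116,62),(598,200),(535,452),(42,312)]]
for p in P: print(p)
t=lambda p,z:ray(T,cr(p,285,195,8),z); s=lambda p,z:ray(S,cr(p,300,145,7),z)
# candidates: bolt side is -y; knob turns to -x side (yellow notch side)
print('bore',t((206,223),.05),s((288,370),.05))
M=[(.052,.052),(.052,-.150),(-.052,-.150),(-.052,.052)]
th,R,tt,e=fit(M,P);print('yaw',np.degrees(th),tt,e*1e3)
Q=[ray(S,cr(p,300,145,7),.01) for p in [(195,588),(42,233),(468,528)]]
th2,R2,tt2,e2=fit([M[0],M[1],M[3]],Q);print('scene yaw',np.degrees(th2),tt2,e2*1e3)
for z in (.105,.109): 
  for k,q in (('t',t((481,334),z)),('s',s((226,61),z))): print('knob',z,k,R.T@(q[:2]-tt))
for z in (.034,.074): print(z)
print('brass top',ray(T,cr((138,253),200,190,5),.074),ray(S,cr((247,78),380,230,5),.074))
print('brass flange',ray(T,cr((149,253),200,190,5),.040),ray(S,cr((233,130),380,230,5),.040))
print('grey',ray(T,cr((84,72),200,190,5),.074))
E
```

```text
[ 0.60914734 -0.03632205  0.01      ]
[ 0.55966749 -0.22799161  0.01      ]
[ 0.46019039 -0.20504235  0.01      ]
[ 0.51006698 -0.0100231   0.01      ]
bore [ 0.54668697 -0.07318635  0.05      ] [ 0.5486835  -0.07134737  0.05      ]
yaw -14.30976268412043 [ 0.54687909 -0.07236507] [[ 0.97091863  1.49107636]
 [ 0.52360994 -2.57203743]
 [-0.77254269  0.18377224]
 [-0.72198588  0.89718882]]
scene yaw -15.205739438101935 [ 0.55088432 -0.06707247] [[ 0.89637488  0.06956047]
 [-0.07807667 -0.29725251]
 [-0.81829821  0.22769203]]
knob 0.105 t [-0.01148796 -0.10687337]
knob 0.105 s [-0.01202464 -0.11038711]
knob 0.109 t [-0.01144597 -0.10643839]
knob 0.109 s [-0.01017981 -0.10528704]
0.034
0.074
brass top [0.48795976 0.17140613 0.074     ] [0.48805897 0.17259597 0.074     ]
brass flange [0.48623764 0.17205404 0.04      ] [0.48835963 0.17363015 0.04      ]
grey [0.59423971 0.20758203 0.074     ]
```

```bash
cat >> h.py <<'E'
def plan(wps,psi=None,v=.045,g=1,w=.14,nmin=1):
    """print rows from the current state to way points (world), turning tool-x to psi (deg)"""
    from cell import robot
    s=robot.get_state();p=np.array(s['position']);R=np.array(s['eef_rot']);ps=np.arctan2(R[1,0],R[0,0])
    print('now',s['clock'],p.round(4),'psi',np.degrees(ps).round(2),'F',np.array(s['force']).round(1),'M',np.array(s['ft_torque']).round(2),'w',round(s['width'],4),'j',np.array(s['joints']).round(0))
    d=0 if psi is None else ps-np.radians(psi)
    D=[];
    for q in wps:
        q=np.array(q,float);n=max(nmin,int(np.ceil(np.linalg.norm(q-p)/v)));D+= [(q-p)/n]*n;p=q
    n=max(len(D),int(np.ceil(abs(d)/w)));D+=[np.zeros(3)]*(n-len(D));nt=int(np.ceil(abs(d)/w)) if d else 0
    dp=[];tw=[]
    for i,a in enumerate(D):
        C=np.array([[np.cos(ps),np.sin(ps),0],[np.sin(ps),-np.cos(ps),0],[0,0,-1]])
        dp.append([round(float(x),4) for x in C.T@a]);t=d/nt if i<nt else 0;tw.append(round(float(t),4));ps-=t
    for i in range(0,len(dp),8): print('{"delta_pos":',dp[i:i+8],', "twist":',tw[i:i+8],', n=',len(dp[i:i+8]))
def st(): plan([])
E
python3 -c "
from h import *
plan([(.42,-.3,.23),(.52,-.05,.23),(.49,.168,.2)],75.4)"
```

```text
now 0.1 [ 0.2581 -0.5413  0.2306] psi 25.49 F [-0.1 -0.4 -0.6] M [-0.    0.02  0.01] w 0.0855 j [-77.   6.   6.  90.   0.  78.]
{"delta_pos": [[0.0357, -0.0212, 0.0001], [0.0381, -0.0166, 0.0001], [0.0398, -0.0117, 0.0001], [0.041, -0.0067, 0.0001], [0.0415, -0.0015, 0.0001], [0.0414, 0.0036, 0.0001], [0.0406, 0.0087, 0.0001], [0.0445, 0.0056, 0.0]] , "twist": [-0.1245, -0.1245, -0.1245, -0.1245, -0.1245, -0.1245, -0.1245, 0.0] , n= 8
{"delta_pos": [[0.0445, 0.0056, 0.0], [0.0445, 0.0056, 0.0], [0.0445, 0.0056, 0.0], [0.0445, 0.0056, 0.0], [0.0445, 0.0056, 0.0], [0.0407, -0.0168, 0.006], [0.0407, -0.0168, 0.006], [0.0407, -0.0168, 0.006]] , "twist": [0.0, 0.0, 0.0, 0.0, 0.0, 0.0, 0.0, 0.0] , n= 8
{"delta_pos": [[0.0407, -0.0168, 0.006], [0.0407, -0.0168, 0.006]] , "twist": [0.0, 0.0] , n= 2
```

>>> drive_tool:
  delta_pos:
    - [0.036,-0.021,0]
    - [0.038,-0.017,0]
    - [0.04,-0.012,0]
    - [0.041,-0.007,0]
    - [0.041,-0.001,0]
    - [0.041,0.004,0]
    - [0.041,0.009,0]
    - [0.044,0.006,0]
  twist: [-0.125,-0.125,-0.125,-0.125,-0.125,-0.125,-0.125,0]
  gripper: [1,1,1,1,1,1,1,1]

```text
clock: 0.9
position: [0.4355, -0.2494, 0.2264]
eef_rot: [[0.221, 0.975, -0.003], [0.975, -0.221, 0.006], [0.005, -0.004, -1.0]]
force: [0.5, -1.3, -0.3]
width: 0.0854
```

>>> drive_tool:
  delta_pos:
    - [0.044,0.006,0]
    - [0.044,0.006,0]
    - [0.044,0.006,0]
    - [0.044,0.006,0]
    - [0.044,0.006,0]
    - [0.041,-0.017,0.006]
    - [0.041,-0.017,0.006]
    - [0.041,-0.017,0.006]
  twist: [0,0,0,0,0,0,0,0]
  gripper: [1,1,1,1,1,1,1,1]

```text
clock: 1.7
position: [0.4923, 0.1047, 0.2078]
eef_rot: [[0.221, 0.975, -0.004], [0.975, -0.221, 0.007], [0.006, -0.006, -1.0]]
force: [0.4, 0.3, 0.2]
width: 0.0852
```

```bash
python3 -c "
from h import *
plan([(.49,.165,.2)],75.4)"
```

```text
now 1.7 [0.4923 0.1047 0.2078] psi 77.21 F [0.4 0.3 0.2] M [-0.01  0.   -0.01] w 0.0852 j [ -3. -11. -13.  88.   0. 100.]
{"delta_pos": [[0.0292, -0.0078, 0.0039], [0.0289, -0.0087, 0.0039]] , "twist": [0.0316, 0.0] , n= 2
```

>>> drive_tool:
  delta_pos:
    - [0.029,-0.008,0.004]
    - [0.029,-0.009,0.004]
    - [0,0,0]
    - [0,0,0]
  twist: [0.03,0,0,0]
  gripper: [1,1,1,1]

```text
clock: 2.1
position: [0.4858, 0.173, 0.1978]
eef_rot: [[0.244, 0.97, -0.008], [0.97, -0.244, 0.008], [0.006, -0.01, -1.0]]
force: [-0.7, -0.1, -0.6]
width: 0.0855
```

Run:
```python
from h import *
import cv2
from cell import robot
f=robot.grab_frame('wrist');cv2.imwrite('pics/w1.png',f['img']);pickle.dump(f,open('w1.pkl','wb'))
st();print(px(f,(.488,.172,.074)),robot.get_state()['eef_rot'])
```

```text
now 2.15 [0.4858 0.1727 0.1978] psi 75.82 F [-1.2  0.7 -0.3] M [-0.05 -0.01  0.04] w 0.0856 j [  5.  -9. -12.  87.   0. 109.]
[317.86259312 194.24727378] [[ 0.24494005  0.96950475 -0.00805671]
 [ 0.9695214  -0.24487839  0.00792618]
 [ 0.00571156 -0.00975259 -0.99993613]]
```

View pics/w1.png

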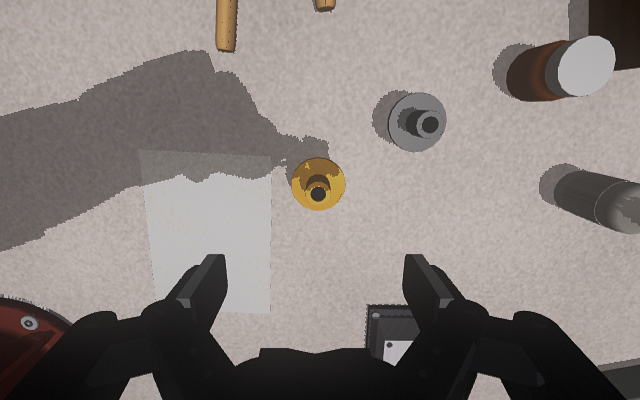

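The wrist view shows the brass hub at (318,194), against (317.9,194.2) predicted, so (0.488, 0.172) is confirmed. I'll descend.

```bash
python3 -c "
from h import *
plan([(.488,.172,.08),(.488,.172,.047)],75.4,v=.042)"
```

```text
now 2.15 [0.4858 0.1727 0.1978] psi 75.82 F [-1.2  0.7 -0.3] M [-0.05 -0.01  0.04] w 0.0856 j [  5.  -9. -12.  87.   0. 109.]
{"delta_pos": [[-0.0001, 0.0008, 0.0393], [-0.0, 0.0008, 0.0393], [-0.0, 0.0008, 0.0393], [0.0, 0.0, 0.033]] , "twist": [0.0074, 0.0, 0.0, 0.0] , n= 4
```

>>> drive_tool:
  delta_pos:
    - [0,0.001,0.039]
    - [0,0.001,0.039]
    - [0,0.001,0.039]
    - [0,0,0]
  twist: [0.007,0,0,0]
  gripper: [1,1,1,1]

```text
clock: 2.55
position: [0.4902, 0.1692, 0.0792]
eef_rot: [[0.257, 0.967, -0.004], [0.966, -0.257, 0.008], [0.006, -0.006, -1.0]]
force: [-0.0, -0.4, -0.3]
width: 0.0855
```

```bash
python3 -c "
from h import *
plan([(.488,.172,.047)],75.4,v=.042)"
```

```text
now 2.55 [0.4902 0.1692 0.0792] psi 75.13 F [-0.  -0.4 -0.3] M [-0.06 -0.01  0.05] w 0.0855 j [  4.  -7. -23.  74.   0. 109.]
{"delta_pos": [[0.0022, -0.0029, 0.0322]] , "twist": [-0.0047] , n= 1
```

>>> drive_tool:
  delta_pos:
    - [0.002,-0.003,0.016]
    - [0,0,0.016]
    - [0,0,0]
  twist: [-0.005,0,0]
  gripper: [1,1,1]

```text
clock: 2.85
position: [0.4899, 0.1699, 0.0501]
eef_rot: [[0.255, 0.967, -0.001], [0.967, -0.255, 0.007], [0.007, -0.003, -1.0]]
force: [0.2, 0.5, 0.1]
width: 0.0851
```

```bash
python3 -c "
from h import *
plan([(.488,.172,.047)],75.4,v=.042)"
```

```text
now 2.85 [0.4899 0.1699 0.0501] psi 75.22 F [0.2 0.5 0.1] M [0.01 0.05 0.01] w 0.0851 j [  4.  -6. -25.  71.   0. 109.]
{"delta_pos": [[0.0015, -0.0023, 0.0031]] , "twist": [-0.0031] , n= 1
```

>>> drive_tool:
  delta_pos:
    - [0.002,-0.003,0.003]
    - [0,0,0]
    - [0,0,0]
  twist: [0,0,0]
  gripper: [1,0.8,0.6]

```text
clock: 3.15
position: [0.4897, 0.1724, 0.0507]
eef_rot: [[0.256, 0.967, 0.003], [0.967, -0.256, 0.008], [0.008, 0.001, -1.0]]
force: [-0.0, -0.1, 0.8]
width: 0.0589
```

>>> drive_tool:
  delta_pos:
    - [0,0,0]
    - [0,0,0]
    - [0,0,0]
    - [0,0,0]
    - [0,0,0]
    - [0,0,0]
  twist: [0,0,0,0,0,0]
  gripper: [0.4,0.2,0.1,0.1,0.1,0.1]
  grip_force: 50

```text
clock: 3.75
position: [0.4905, 0.1726, 0.0522]
eef_rot: [[0.256, 0.967, 0.005], [0.967, -0.256, 0.008], [0.009, 0.003, -1.0]]
force: [0.4, -0.2, 0.4]
width: 0.0224
```

Run:
```python
from h import *
import cv2
from cell import robot
f=robot.grab_frame('wrist');cv2.imwrite('pics/w2.png',f['img'])
st()
```

```text
now 3.8 [0.4905 0.1726 0.0522] psi 75.19 F [ 0.8 -0.5  0.4] M [ 0.   -0.   -0.05] w 0.0222 j [  5.  -6. -25.  71.   0. 110.]
```

View pics/w2.png

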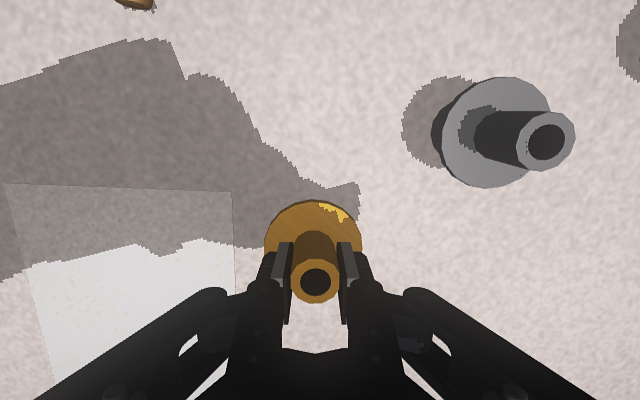

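Gripped on the hub, with the jaws either side of it at about (316,280) and a width of 22 mm. Next I'll lift and move towards the mount.

Run:
```python
from h import *
from cell import robot
f=pickle.load(open('w1.pkl','rb'))
p=np.array([.4858,.1727,.1978]);R=np.array([[ 0.24494005,0.96950475,-0.00805671],[ 0.9695214,-0.24487839,0.00792618],[ 0.00571156,-0.00975259,-0.99993613]])
Rc=f['R']@R; tc=f['R']@p+f['t']   # tool->cam
print('cam in tool',-Rc.T@tc, 'axis',Rc.T[:,2],f['fx'],f['cx'],f['cy']);pickle.dump((Rc,tc,f['fx'],f['cx'],f['cy']),open('wc.pkl','wb'))
a=np.radians(75.4);C=np.array([[np.cos(a),np.sin(a),0],[np.sin(a),-np.cos(a),0],[0,0,-1]])
for d in [(0,0),(-.07,0),(0,.07),(0,-.07),(-.05,.07)]:
  for h in (.15,.19):
    P=np.array([.547,-.072,h])+C@np.array([*d,0])
    q=Rc@(C.T@(np.array([.547,-.072,.05])-P))+tc
    q2=Rc@np.array([0,0,.05])+tc
    print(d,h,f['fx']*q[:2]/q[2]+[f['cx'],f['cy']],'foot',f['fx']*q2[:2]/q2[2]+[f['cx'],f['cy']])
plan([(.49,.172,.10),(.5,.13,.15),(.547,-.02,.15)],75.4)
```

```text
cam in tool [ 0.07616981  0.00029422 -0.14285492] axis [-2.96747991e-01  4.56344057e-04  9.54955718e-01] 302.80591142522115 314.49132007712575 200.32963247945852
(0, 0) 0.15 [314.00333462 201.12937278] foot [313.9290246  223.04267817]
(0, 0) 0.19 [314.04532784 188.74598286] foot [313.9290246  223.04267817]
(-0.07, 0) 0.15 [313.9464776  114.60387943] foot [313.9290246  223.04267817]
(-0.07, 0) 0.19 [313.99966477 113.42824133] foot [313.9290246  223.04267817]
(0, 0.07) 0.15 [230.7124857  201.15426052] foot [313.9290246  223.04267817]
(0, 0.07) 0.19 [241.62474327 188.76627098] foot [313.9290246  223.04267817]
(0, -0.07) 0.15 [397.27327888 201.10449128] foot [313.9290246  223.04267817]
(0, -0.07) 0.19 [386.45010767 188.72569917] foot [313.9290246  223.04267817]
(-0.05, 0.07) 0.15 [225.51609354 140.87422418] foot [313.9290246  223.04267817]
(-0.05, 0.07) 0.19 [237.72547368 136.11194174] foot [313.9290246  223.04267817]
now 3.8 [0.4905 0.1726 0.0522] psi 75.19 F [ 0.8 -0.5  0.4] M [ 0.   -0.   -0.05] w 0.0222 j [  5.  -6. -25.  71.   0. 110.]
{"delta_pos": [[-0.0004, -0.0002, -0.0239], [-0.0004, -0.0002, -0.0239], [-0.0191, 0.0101, -0.025], [-0.0191, 0.0101, -0.025], [-0.0333, 0.0208, 0.0], [-0.0333, 0.0208, 0.0], [-0.0333, 0.0208, 0.0], [-0.0333, 0.0208, 0.0]] , "twist": [-0.0037, 0.0, 0.0, 0.0, 0.0, 0.0, 0.0, 0.0] , n= 8
```

>>> drive_tool:
  delta_pos:
    - [0,0,-0.024]
    - [0,0,-0.024]
    - [-0.02,0.006,-0.025]
    - [-0.02,0.006,-0.025]
    - [-0.038,0.005,0]
    - [-0.038,0.005,0]
    - [-0.038,0.005,0]
    - [-0.038,0.005,0]
  twist: [0,0,0,0,0,0,0,0]
  gripper: [0.1,0.1,0.1,0.1,0.1,0.1,0.1,0.1]

```text
clock: 4.6
position: [0.4696, -0.0247, 0.1495]
eef_rot: [[0.247, 0.969, 0.001], [0.969, -0.247, 0.008], [0.007, -0.001, -1.0]]
force: [1.3, -0.3, -2.3]
width: 0.0224
```

```bash
python3 -c "
from h import *
plan([(.479,-.054,.15)],75.4)"
```

```text
now 4.6 [ 0.4696 -0.0247  0.1495] psi 75.67 F [ 1.3 -0.3 -2.3] M [-0.01 -0.12 -0.01] w 0.0224 j [-19. -17. -25.  83.   0.  85.]
{"delta_pos": [[-0.0261, 0.0164, -0.0005]] , "twist": [0.0047] , n= 1
```

>>> drive_tool:
  delta_pos:
    - [-0.026,0.016,0]
    - [0,0,0]
    - [0,0,0]
  twist: [0.005,0,0]
  gripper: [0.1,0.1,0.1]

```text
clock: 4.9
position: [0.4775, -0.0591, 0.1484]
eef_rot: [[0.259, 0.966, -0.0], [0.966, -0.259, 0.007], [0.007, -0.002, -1.0]]
force: [0.2, 1.1, -2.3]
width: 0.0224
```

Run:
```python
from h import *
import cv2
from cell import robot
f=robot.grab_frame('wrist');pickle.dump(f,open('w3.pkl','wb'))
cv2.imwrite('pics/w3.png',cv2.resize(f['img'][100:380,240:540],None,fx=2,fy=2,interpolation=cv2.INTER_CUBIC))
st();print(px(f,(.547,-.072,.05)))
```

```text
now 4.95 [ 0.4776 -0.0589  0.1483] psi 75.05 F [-1.5 -1.7 -3.5] M [-0.02  0.06  0.  ] w 0.0224 j [-23. -15. -23.  82.   0.  82.]
[399.14156101 195.86281446]
```

View pics/w3.png

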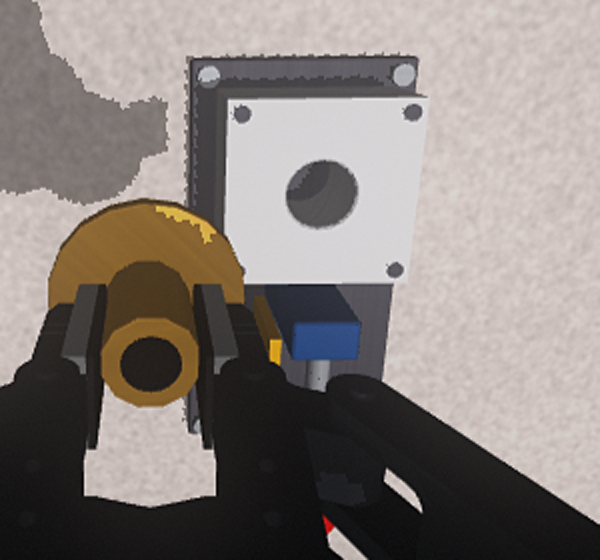

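The bore centre is at crop (322,194), block corners at (228,98) and (427,96). I'll measure it.

Run:
```python
from h import *
import cv2
f=pickle.load(open('w3.pkl','rb'));g=cv2.cvtColor(f['img'],cv2.COLOR_BGR2GRAY)
m=(g<170).astype(np.uint8);m=cv2.bitwise_not(m*255)
inv=(g<165).astype(np.uint8)
n,l,s,c=cv2.connectedComponentsWithStats(inv)
i=l[197,401];print(s[i])
cs,_=cv2.findContours((l==i).astype(np.uint8),cv2.RETR_EXTERNAL,cv2.CHAIN_APPROX_NONE)
e=cv2.fitEllipse(max(cs,key=len));print(e)
# points on mouth rim at z=.05
w=np.array([ray(f,p[0],.05)[:2] for p in max(cs,key=len)]);
(cx,cy),r=cv2.minEnclosingCircle((w*1e3).astype(np.float32));print('circ',cx,cy,r,'mean',w.mean(0))
cr2=lambda p:cr(p,240,100,2)
print('plate corners +x+y, -x+y',ray(f,cr2((417,57)),.01),ray(f,cr2((188,57)),.01))
B=[ray(f,cr2(p),.05) for p in [(228,98),(427,96),(393,284)]]
print('block',B, 'ctr from diag',(B[0]+B[2])/2)
print('bolts guide',ray(f,cr2((293,323)),.0725),ray(f,cr2((360,322)),.0725))
W=[ray(f,cr2((417,57)),.01),ray(f,cr2((188,57)),.01)]
th,R,t,er=fit([(.052,.052),(-.052,.052)],W);print('mount',np.degrees(th),t,er)
```

```text
[383 180  36  35 977]
((400.4415283203125, 196.63058471679688), (32.609458923339844, 36.22779083251953), 62.39133071899414)
circ 547.8103637695312 -73.27501678466797 15.072356224060059 mean [ 0.54783098 -0.07339299]
plate corners +x+y, -x+y [ 0.60966037 -0.03470638  0.01      ] [ 0.50948479 -0.00782228  0.01      ]
block [array([ 0.51928669, -0.02434099,  0.05      ]), array([ 0.59552824, -0.04397681,  0.05      ]), array([ 0.57063473, -0.12130002,  0.05      ])] ctr from diag [ 0.54496071 -0.0728205   0.05      ]
bolts guide [ 0.52246586 -0.11544243  0.0725    ] [ 0.54857767 -0.12196019  0.0725    ]
mount -15.022484249190812 [ 0.54609428 -0.07148719] [[ 1.35066940e-04 -3.62478924e-05]
 [-1.35066940e-04  3.62478924e-05]]
```

Run:
```python
from h import *
f=pickle.load(open('w3.pkl','rb'))
for p in [(150,364),(150,362)]: print(ray(f,cr(p,240,100,2),.170))
a=np.radians(75.05);C=np.array([[np.cos(a),np.sin(a)],[np.sin(a),-np.cos(a)]])
print(C.T@(ray(f,cr((150,362),240,100,2),.170)[:2]-[.4776,-.0589]))
```

```text
[ 0.47782136 -0.06009773  0.17      ]
[ 0.477956   -0.05959577  0.17      ]
[-0.00058038  0.00052344]
```

```bash
python3 -c "
from h import *
plan([(.548,-.0724,.148),(.548,-.0724,.112)],75.3,v=.04)"
```

```text
now 4.95 [ 0.4776 -0.0589  0.1483] psi 75.05 F [-1.5 -1.7 -3.5] M [-0.02  0.06  0.  ] w 0.0224 j [-23. -15. -23.  82.   0.  82.]
{"delta_pos": [[0.0026, 0.0357, 0.0002], [0.0024, 0.0358, 0.0002], [0.0, 0.0, 0.036]] , "twist": [-0.0043, 0.0, 0.0] , n= 3
```

>>> drive_tool:
  delta_pos:
    - [0.003,0.036,0]
    - [0.002,0.036,0]
    - [0,0,0]
    - [0,0,0.018]
    - [0,0,0.018]
    - [0,0,0]
  twist: [-0.004,0,0,0,0,0]
  gripper: [0.1,0.1,0.1,0.1,0.1,0.1]

```text
clock: 5.55
position: [0.5485, -0.0644, 0.1083]
eef_rot: [[0.246, 0.969, -0.006], [0.969, -0.246, 0.01], [0.008, -0.008, -1.0]]
force: [-0.6, 0.3, -2.5]
width: 0.0219
```

```bash
python3 -c "
from h import *
plan([(.548,-.0724,.110)],75.3,v=.04)"
```

```text
now 5.55 [ 0.5485 -0.0644  0.1083] psi 75.78 F [-0.6  0.3 -2.5] M [-0.01  0.09 -0.06] w 0.0219 j [-20.  -1. -14.  77.   0.  84.]
{"delta_pos": [[-0.0079, 0.0014, -0.0017]] , "twist": [0.0084] , n= 1
```

>>> drive_tool:
  delta_pos:
    - [-0.008,0.001,-0.001]
    - [0,0,0]
    - [0,0,0]
  twist: [0.005,0,0]
  gripper: [0.1,0.1,0.1]

```text
clock: 5.85
position: [0.5475, -0.0716, 0.1115]
eef_rot: [[0.249, 0.969, -0.005], [0.969, -0.249, 0.009], [0.008, -0.007, -1.0]]
force: [0.3, -0.1, -2.0]
width: 0.0224
```

```bash
python3 -c "
from h import *
plan([(.548,-.0724,.105)],75.3,v=.04)"
```

```text
now 5.85 [ 0.5475 -0.0716  0.1115] psi 75.61 F [ 0.3 -0.1 -2. ] M [ 0.04  0.04 -0.01] w 0.0224 j [-21.  -1. -14.  77.   0.  83.]
{"delta_pos": [[-0.0007, 0.0007, 0.0065]] , "twist": [0.0053] , n= 1
```

>>> drive_tool:
  delta_pos:
    - [-0.001,0.001,0.004]
    - [0,0,0.003]
    - [0,0,0]
  twist: [0.005,0,0]
  gripper: [0.1,0.1,0.1]

```text
clock: 6.15
position: [0.549, -0.0733, 0.1057]
eef_rot: [[0.254, 0.967, -0.002], [0.967, -0.254, 0.008], [0.008, -0.004, -1.0]]
force: [0.5, 0.0, -2.5]
width: 0.0222
```

>>> drive_tool:
  delta_pos:
    - [0,0,0.003]
    - [0,0,0.002]
  twist: [0,0]
  gripper: [0.1,0.1]

```text
clock: 6.35
position: [0.5492, -0.0733, 0.1006]
eef_rot: [[0.254, 0.967, -0.002], [0.967, -0.254, 0.008], [0.008, -0.004, -1.0]]
force: [-0.7, -0.7, -3.2]
width: 0.0221
```

```bash
python3 -c "
from h import *
plan([(.548,-.0728,.10)],75.3,v=.04)"
```

```text
now 6.35 [ 0.5492 -0.0733  0.1006] psi 75.27 F [-0.7 -0.7 -3.2] M [-0.01  0.01  0.01] w 0.0221 j [-21.  -1. -15.  76.   0.  83.]
{"delta_pos": [[0.0002, -0.0012, 0.0006]] , "twist": [-0.0006] , n= 1
```

>>> drive_tool:
  delta_pos:
    - [0,-0.001,0.002]
    - [0,0,0.002]
    - [0,0,0.002]
  twist: [0,0,0]
  gripper: [0.1,0.1,0.1]

```text
clock: 6.65
position: [0.5485, -0.073, 0.0943]
eef_rot: [[0.254, 0.967, -0.001], [0.967, -0.254, 0.008], [0.008, -0.003, -1.0]]
force: [1.4, -0.1, -2.4]
width: 0.0227
```

```bash
python3 -c "
from h import *
plan([(.548,-.0728,.10)],75.3,v=.04)"
```

```text
now 6.65 [ 0.5485 -0.073   0.0943] psi 75.27 F [ 1.4 -0.1 -2.4] M [-0.08 -0.03 -0.04] w 0.0227 j [-21.  -1. -16.  75.   0.  83.]
{"delta_pos": [[0.0001, -0.0006, -0.0057]] , "twist": [-0.0005] , n= 1
```

It's in the bore with little force, so I'll keep going.

>>> drive_tool:
  delta_pos:
    - [0,0,0.004]
    - [0,0,0.004]
    - [0,0,0.004]
  twist: [0,0,0]
  gripper: [0.1,0.1,0.1]

```text
clock: 6.95
position: [0.5486, -0.073, 0.0814]
eef_rot: [[0.254, 0.967, -0.001], [0.967, -0.254, 0.008], [0.008, -0.003, -1.0]]
force: [1.0, -0.7, -1.3]
width: 0.0225
```

>>> drive_tool:
  delta_pos:
    - [0,0,0.004]
    - [0,0,0.004]
  twist: [0,0]
  gripper: [0.1,0.1]

```text
clock: 7.15
position: [0.5486, -0.0729, 0.0726]
eef_rot: [[0.254, 0.967, -0.001], [0.967, -0.254, 0.008], [0.008, -0.003, -1.0]]
force: [0.4, -0.5, -2.2]
width: 0.0218
```

>>> drive_tool:
  delta_pos:
    - [0,0,0.002]
    - [0,0,0.002]
    - [0,0,0.002]
  twist: [0,0,0]
  gripper: [0.1,0.1,0.1]

```text
clock: 7.45
position: [0.5486, -0.0729, 0.0684]
eef_rot: [[0.254, 0.967, -0.001], [0.967, -0.254, 0.007], [0.007, -0.003, -1.0]]
force: [-12.5, 3.8, 27.5]
width: 0.022
```

>>> drive_tool:
  delta_pos:
    - [0,0,0.002]
    - [0,0,0.001]
  twist: [0,0]
  gripper: [0.1,0.1]

```text
clock: 7.65
position: [0.5486, -0.0729, 0.0688]
eef_rot: [[0.254, 0.967, -0.0], [0.967, -0.254, 0.007], [0.006, -0.002, -1.0]]
force: [-2.1, 0.9, 1.9]
width: 0.0223
```

There's a firm stop at TCP z 0.068, the predicted seated height. I'll release and check.

>>> drive_tool:
  delta_pos:
    - [0,0,0]
    - [0,0,0]
    - [0,0,0]
    - [0,0,0]
    - [0,0,-0.03]
    - [0,0,-0.04]
    - [0,0,-0.04]
    - [0,0,0]
  twist: [0,0,0,0,0,0,0,0]
  gripper: [0.3,0.6,0.8,0.8,0.8,0.8,0.8,0.8]

```text
clock: 8.45
position: [0.5473, -0.0732, 0.1807]
eef_rot: [[0.254, 0.967, -0.003], [0.967, -0.254, 0.008], [0.007, -0.005, -1.0]]
force: [0.4, 0.1, 0.5]
width: 0.0684
```

Run:
```python
from h import *
import cv2
from cell import robot
f=robot.grab_frame('wrist');pickle.dump(f,open('w4.pkl','wb'));g=robot.grab_frame('scene');pickle.dump(g,open('s4.pkl','wb'))
a=f['img'];b=cv2.resize(g['img'][140:225,300:370],None,fx=4.7,fy=4.7,interpolation=cv2.INTER_CUBIC)
b=cv2.copyMakeBorder(b,0,max(0,400-b.shape[0]),0,0,0)[:400]
cv2.imwrite('pics/w4.png',np.hstack([a[:,150:550],b]))
st()
for p in [(.547,-.073,.05),(.547,-.073,.056),(.547,-.073,.09)]: print(px(f,p),px(g,p))
```

```text
now 8.55 [ 0.5455 -0.0725  0.1757] psi 75.29 F [-0.4 -0.5 -1.2] M [ 0.04 -0.01 -0.02] w 0.068 j [-21.  -2.  -8.  84.   0.  83.]
[314.38579891 191.84843293] [340.89900552 196.80691326]
[314.35156683 193.56803106] [340.99227025 195.04998278]
[314.12736018 204.83072338] [341.536146   184.80439525]
```

View pics/w4.png

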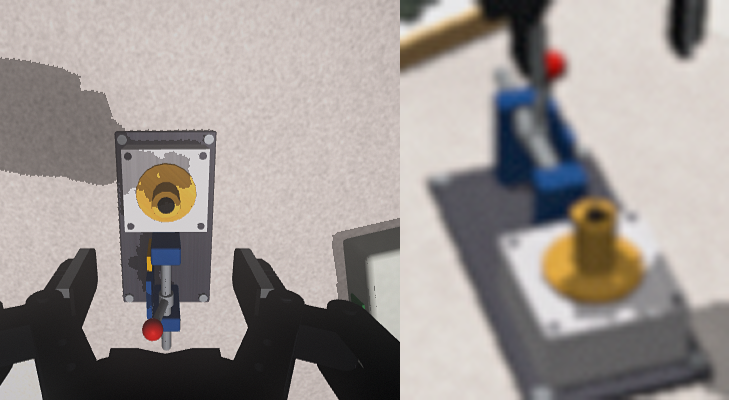

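The flange lies flush on the block, and the hub top at wrist (316,204) matches the predicted (314,205). Next I'll locate the knob by triangulating its red blob.

```bash
cat >> h.py <<'E'
def red(f,y0=0,y1=400,x0=0,x1=640):
    import cv2
    im=f['img'].astype(int);m=((im[...,2]>140)&(im[...,1]<75)&(im[...,0]<75)).astype(np.uint8);k=np.zeros_like(m);k[y0:y1,x0:x1]=1;m*=k
    n,l,s,c=cv2.connectedComponentsWithStats(m)
    i=1+np.argmax(s[1:,4]);return c[i],s[i]
E
python3 - <<'E'
from h import *
from scipy.optimize import least_squares
T=pickle.load(open('top0.pkl','rb'));S=pickle.load(open('scene0.pkl','rb'));W=pickle.load(open('w4.pkl','rb'))
obs=[]
for f,a in ((T,(200,260,300,370)),(S,(140,170,310,350)),(W,(300,350,280,330))):
    c,s=red(f,*a);print(c,s);obs.append((f,c))
r=least_squares(lambda X:np.concatenate([px(f,X)-c for f,c in obs]),[.5,-.17,.108]);print(r.x,r.fun)
for yaw,o in ((-14.8,(.5468,-.0722)),(-15,(.5461,-.0715))):
    a=np.radians(yaw);R=np.array([[np.cos(a),-np.sin(a)],[np.sin(a),np.cos(a)]]);print(R.T@(r.x[:2]-o))
E
```

```text
[344.91666667 236.33333333] [343 235   4   4  12]
[331.83333333 153.08333333] [330 152   5   3  12]
[302.76439791 333.06282723] [295 326  17  15 191]
[ 0.51028378 -0.17439611  0.11064245] [ 0.43367387 -0.26338101 -0.26600602 -0.88661064 -0.14059171 -0.35129824]
[-0.00919917 -0.1081335 ]
[-0.00796433 -0.10865993]
```

```bash
python3 -c "
from h import *
plan([(.509,-.174,.165)],165.2,v=.01,w=.135)"
```

```text
now 8.55 [ 0.5455 -0.0725  0.1757] psi 75.29 F [-0.4 -0.5 -1.2] M [ 0.04 -0.01 -0.02] w 0.068 j [-21.  -2.  -8.  84.   0.  83.]
{"delta_pos": [[-0.0098, -0.0009, 0.001], [-0.0096, -0.0021, 0.001], [-0.0092, -0.0034, 0.001], [-0.0087, -0.0045, 0.001], [-0.008, -0.0056, 0.001], [-0.0072, -0.0066, 0.001], [-0.0063, -0.0075, 0.001], [-0.0053, -0.0083, 0.001]] , "twist": [-0.1308, -0.1308, -0.1308, -0.1308, -0.1308, -0.1308, -0.1308, -0.1308] , n= 8
{"delta_pos": [[-0.0041, -0.0089, 0.001], [-0.003, -0.0093, 0.001], [-0.0017, -0.0097, 0.001], [0.0, 0.0, 0.0]] , "twist": [-0.1308, -0.1308, -0.1308, -0.1308] , n= 4
```

>>> drive_tool:
  delta_pos:
    - [-0.01,-0.001,0]
    - [-0.01,-0.002,0]
    - [-0.009,-0.003,0]
    - [-0.009,-0.005,0]
    - [-0.008,-0.006,0]
    - [-0.007,-0.007,0]
    - [-0.006,-0.008,0]
    - [-0.005,-0.008,0]
  twist: [-0.13,-0.13,-0.13,-0.13,-0.13,-0.13,-0.13,-0.13]
  gripper: [0.55,0.55,0.55,0.55,0.55,0.55,0.55,0.55]

```text
clock: 9.35
position: [0.5118, -0.1458, 0.1601]
eef_rot: [[-0.734, 0.679, -0.027], [0.679, 0.734, 0.019], [0.032, -0.004, -0.999]]
force: [0.6, -0.1, 0.3]
width: 0.0471
```

```bash
python3 -c "
from h import *
plan([(.509,-.174,.165)],165.2,v=.01,w=.135)"
```

```text
now 9.35 [ 0.5118 -0.1458  0.1601] psi 137.22 F [ 0.6 -0.1  0.3] M [-0.03  0.01 -0.01] w 0.0471 j [-30.  -4. -12.  84.   0.  13.]
{"delta_pos": [[-0.0057, -0.0075, -0.0016], [-0.0047, -0.0082, -0.0016], [-0.0037, -0.0087, -0.0016], [0.0, 0.0, 0.0]] , "twist": [-0.1221, -0.1221, -0.1221, -0.1221] , n= 4
```

>>> drive_tool:
  delta_pos:
    - [-0.006,-0.008,-0.002]
    - [-0.005,-0.008,-0.002]
    - [-0.004,-0.009,-0.001]
    - [0,0,0]
    - [0,0,0]
  twist: [-0.12,-0.12,-0.12,-0.12,0]
  gripper: [0.55,0.55,0.55,0.55,0.55]

```text
clock: 9.85
position: [0.5049, -0.175, 0.1546]
eef_rot: [[-0.969, 0.243, -0.038], [0.242, 0.97, 0.026], [0.043, 0.016, -0.999]]
force: [-0.2, 0.3, 0.7]
width: 0.0471
```

Run:
```python
from h import *
import cv2
from cell import robot
f=robot.grab_frame('wrist');pickle.dump(f,open('w5.pkl','wb'));cv2.imwrite('pics/w5.png',f['img'])
plan([(.509,-.174,.15)],165.2);print(np.array(robot.get_state()['eef_rot'])[:,2])
c,s=red(f);print(c,s,ray(f,c,.1085),ray(f,c,.1105))
```

```text
now 9.9 [ 0.5049 -0.1749  0.1545] psi 165.75 F [-0.4  0.  -0.1] M [ 0.01 -0.05  0.04] w 0.0471 j [-33.  -2. -11.  84.   0. -19.]
{"delta_pos": [[-0.0038, 0.0019, 0.0045]] , "twist": [0.0096] , n= 1
[-0.03841774  0.02636217 -0.99891397]
[317.65543071 238.54307116] [307 229  24  18 267] [ 0.51391418 -0.17417736  0.1085    ] [ 0.51311898 -0.17403309  0.1105    ]
```

View pics/w5.png

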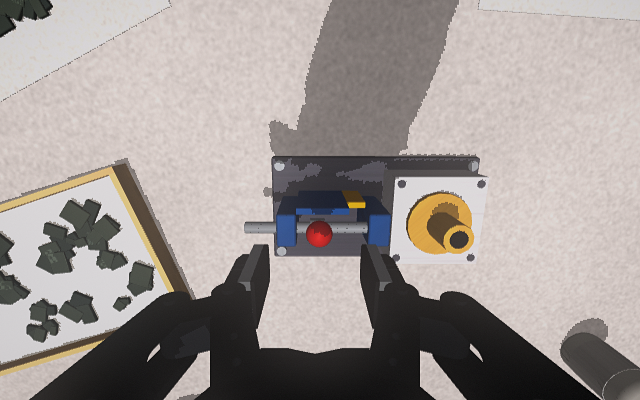

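The knob is near (319,236), centred between the fingers. I'll descend to pinch it.

```bash
cat >> h.py <<'E'
def planR(q,n=1,psi=None):
    """like plan but with the full measured rotation; one straight stretch of n rows"""
    from cell import robot
    s=robot.get_state();p=np.array(s['position']);R=np.array(s['eef_rot']);ps=np.arctan2(R[1,0],R[0,0])
    print('now',s['clock'],p.round(4),'psi',np.degrees(ps).round(2),'z',R[:,2].round(3),'F',np.array(s['force']).round(1),'w',round(s['width'],4))
    print((R.T@(np.array(q)-p)/n).round(4),'x',n,'twist total',0 if psi is None else round(ps-np.radians(psi),4))
E
python3 -c "
from h import *
planR((.512,-.1745,.10),3,165.2)"
```

```text
now 9.9 [ 0.5049 -0.1749  0.1545] psi 165.75 z [-0.038  0.026 -0.999] F [-0.4  0.  -0.1] w 0.0471
[-0.0031  0.0004  0.018 ] x 3 twist total 0.0096
```

>>> drive_tool:
  delta_pos:
    - [-0.003,0,0.018]
    - [-0.003,0,0.018]
    - [-0.003,0,0.016]
    - [0,0,0]
  twist: [0.01,0,0,0]
  gripper: [0.55,0.55,0.55,0.55]

```text
clock: 10.3
position: [0.5106, -0.1744, 0.0975]
eef_rot: [[-0.962, 0.271, -0.041], [0.27, 0.962, 0.028], [0.047, 0.016, -0.999]]
force: [-0.1, -0.7, 0.5]
width: 0.0474
```

```bash
python3 -c "
from h import *
planR((.512,-.1745,.098),1,165.2)"
```

```text
now 10.3 [ 0.5106 -0.1744  0.0975] psi 164.31 z [-0.041  0.028 -0.999] F [-0.1 -0.7  0.5] w 0.0474
[-0.0014  0.0003 -0.0005] x 1 twist total -0.0155
```

>>> drive_tool:
  delta_pos:
    - [-0.001,0,0]
    - [0,0,0]
    - [0,0,0]
    - [0,0,0]
    - [0,0,0]
    - [0,0,0]
  twist: [-0.015,0,0,0,0,0]
  gripper: [0.45,0.35,0.25,0.15,0.15,0.15]
  grip_force: 20

```text
clock: 10.9
position: [0.5117, -0.1743, 0.0988]
eef_rot: [[-0.965, 0.259, -0.041], [0.258, 0.966, 0.028], [0.047, 0.017, -0.999]]
force: [0.5, 0.4, -3.4]
width: 0.016
```

Run:
```python
from h import *
import cv2
from cell import robot
f=robot.grab_frame('wrist');cv2.imwrite('pics/w6.png',f['img']);planR((.512,-.1745,.098),1,165.2)
```

```text
now 10.95 [ 0.5117 -0.1742  0.0988] psi 165.01 z [-0.041  0.028 -0.999] F [ 0.7 -0.1 -3.3] w 0.0159
[-0.0004 -0.0002  0.0008] x 1 twist total -0.0034
```

View pics/w6.png

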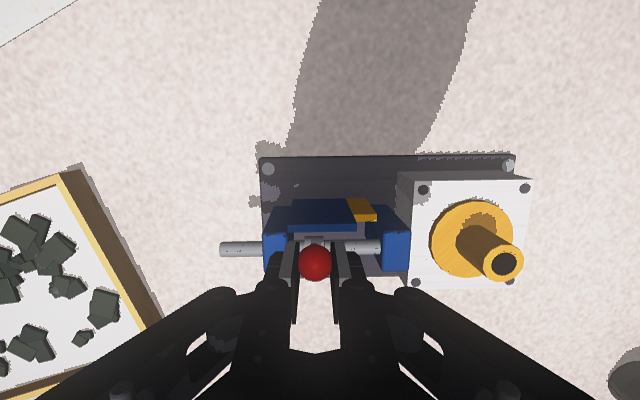

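The knob is pinched between the pads at (315,262). I'll slide along tool +y.

>>> drive_tool:
  delta_pos:
    - [0,0.005,0]
    - [0,0.005,0]
    - [0,0.005,0]
    - [0,0.005,0]
  twist: [0,0,0,0]
  gripper: [0.15,0.15,0.15,0.15]

```text
clock: 11.35
position: [0.5167, -0.1547, 0.0988]
eef_rot: [[-0.964, 0.261, -0.042], [0.26, 0.965, 0.027], [0.047, 0.015, -0.999]]
force: [-0.2, -3.1, -4.3]
width: 0.016
```

```bash
python3 -c "
from h import *
planR((.512,-.1745,.098),1,165.2)"
```

```text
now 11.35 [ 0.5167 -0.1547  0.0988] psi 164.92 z [-0.042  0.027 -0.999] F [-0.2 -3.1 -4.3] w 0.016
[-0.0007 -0.0203  0.0005] x 1 twist total -0.005
```

Moved 20 mm at about 3 N. I'll continue to the stop.

>>> drive_tool:
  delta_pos:
    - [0,0.004,0]
    - [0,0.004,0]
    - [0,0.003,0]
    - [0,0.003,0]
  twist: [0,0,0,0]
  gripper: [0.15,0.15,0.15,0.15]

```text
clock: 11.75
position: [0.5204, -0.141, 0.099]
eef_rot: [[-0.964, 0.261, -0.043], [0.26, 0.965, 0.023], [0.048, 0.011, -0.999]]
force: [-4.5, -19.0, -6.7]
width: 0.0161
```

Run:
```python
from h import *
import cv2
from cell import robot
f=robot.grab_frame('wrist');cv2.imwrite('pics/w7.png',f['img']);planR((.512,-.1745,.098),1,165.2)
```

```text
now 11.8 [ 0.5204 -0.1414  0.099 ] psi 164.9 z [-0.043  0.021 -0.999] F [ -2.7 -12.9  -7.7] w 0.0161
[-0.0006 -0.0341  0.0007] x 1 twist total -0.0053
```

View pics/w7.png

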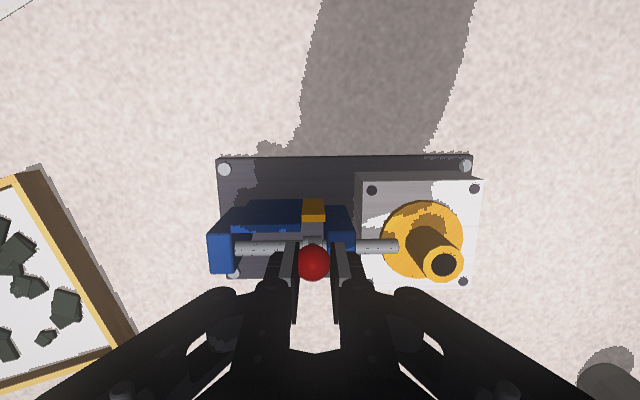

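The bolt moved 34 mm and then met the stop at 19 N. The bolt tip is over the flange at (395,247) and the stem is level with the yellow notch. One more nudge, then release.

>>> drive_tool:
  delta_pos:
    - [0,0.002,0]
    - [0,0.001,0]
    - [0,0,0]
    - [0,0,0]
    - [0,0,0]
    - [0,0,-0.02]
    - [0,0,-0.03]
    - [0,0,0]
  twist: [0,0,0,0,0,0,0,0]
  gripper: [0.15,0.15,0.3,0.45,0.45,0.45,0.45,0.45]

```text
clock: 12.6
position: [0.5238, -0.1411, 0.1521]
eef_rot: [[-0.964, 0.262, -0.043], [0.262, 0.965, 0.016], [0.046, 0.004, -0.999]]
force: [1.4, 0.4, -0.1]
width: 0.0385
```

Run:
```python
from h import *
import cv2
from cell import robot
f=robot.grab_frame('wrist');cv2.imwrite('pics/w8.png',f['img'])
g=robot.grab_frame('top');pickle.dump((f,g),open('w8.pkl','wb'))
planR((.5204,-.141,.15),1,165.2)
c,s=red(f);print(c,s,ray(f,c,.1085))
```

```text
now 12.7 [ 0.5224 -0.1404  0.1486] psi 164.81 z [-0.047  0.018 -0.999] F [-0.8  0.7 -0.6] w 0.0383
[ 0.0019 -0.0011 -0.0013] x 1 twist total -0.0068
[306.27848101 230.96202532] [299 225  21  11  79] [ 0.52436767 -0.14657914  0.1085    ]
```

View pics/w8.png

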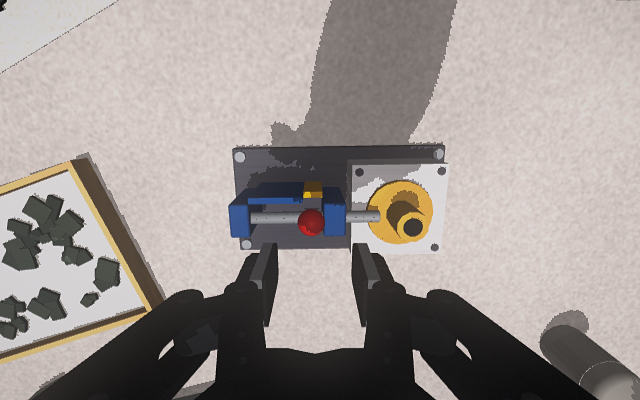

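Run:
```python
from h import *
f,g=pickle.load(open('w8.pkl','rb'))
a=np.radians(-14.8);R=np.array([[np.cos(a),-np.sin(a)],[np.sin(a),np.cos(a)]]);o=np.array([.5466,-.072])
for n,p,z in (('knob',(311.5,221.5),.1085),('notch',(313,190),.065),('gap r',(323,190),.0725),('gap l',(303,190),.0725),('tip',(380,216),.0685),('hub',(413,228),.09),('guide edge',(346,190),.0725)):
    X=ray(f,p,z);print(n,X.round(4),((R.T@(X[:2]-o))*1e3).round(1))
b=R@np.array([.014,-.075])+o;print('start push',b, 'end',R@np.array([-.019,-.075])+o,R@np.array([-.046,-.075])+o)
planR((*b,.15),2,165.2)
```

```text
knob [ 0.5189 -0.1415  0.1085] [ -9.  -74.2]
notch [ 0.5081 -0.1375  0.065 ] [-20.5 -73.2]
gap r [ 0.5084 -0.1297  0.0725] [-22.1 -65.5]
gap l [ 0.5044 -0.1444  0.0725] [-22.3 -80.8]
tip [ 0.5418 -0.0915  0.0685] [  0.3 -20.1]
hub [ 0.5492 -0.0732  0.09  ] [ 2.9 -0.5]
guide edge [ 0.5131 -0.1127  0.0725] [-22. -48.]
start push [ 0.5409771  -0.14808799] end [ 0.50907192 -0.13965828] [ 0.48296769 -0.13276125]
now 12.7 [ 0.5224 -0.1404  0.1486] psi 164.81 z [-0.047  0.018 -0.999] F [-0.8  0.7 -0.6] w 0.0383
[-0.0099 -0.0013 -0.0012] x 2 twist total -0.0068
```

The bolt tip is at mount y = -20 mm and the knob at y = -74 mm, so the bolt is fully across. Next I'll shut the fingers and move behind the knob on the +x side.

>>> drive_tool:
  delta_pos:
    - [-0.012,-0.001,0]
    - [-0.012,-0.001,0]
    - [0,0,0]
    - [0,0,0]
    - [0,0,0]
  twist: [-0.006,0,0,0,0]
  gripper: [0.3,0.1,0,0,0]

```text
clock: 13.2
position: [0.5434, -0.1468, 0.1434]
eef_rot: [[-0.965, 0.255, -0.051], [0.255, 0.967, 0.022], [0.055, 0.008, -0.998]]
force: [-0.2, -1.7, 0.1]
width: 0.0
```

Run:
```python
from h import *
planR((.544,-.149,.09),3,165.2)
```

```text
now 13.2 [ 0.5434 -0.1468  0.1434] psi 165.22 z [-0.051  0.022 -0.998] F [-0.2 -1.7  0.1] w 0.0
[-0.0014 -0.0008  0.0177] x 3 twist total 0.0004
```

>>> drive_tool:
  delta_pos:
    - [-0.002,-0.001,0.018]
    - [-0.002,-0.001,0.018]
    - [-0.001,0,0.016]
    - [0,0,0]
  twist: [0,0,0,0]
  gripper: [0,0,0,0]

```text
clock: 13.6
position: [0.5436, -0.1481, 0.0896]
eef_rot: [[-0.965, 0.255, -0.051], [0.255, 0.967, 0.022], [0.055, 0.008, -0.998]]
force: [-0.4, 0.6, -0.2]
width: -0.0001
```

Run:
```python
from h import *
import cv2
from cell import robot
f=robot.grab_frame('scene');cv2.imwrite('pics/s9.png',cv2.resize(f['img'][120:230,280:400],None,fx=5,fy=5,interpolation=cv2.INTER_CUBIC))
planR((.509,-.1397,.088),8,165.2)
```

```text
now 13.65 [ 0.5442 -0.1484  0.091 ] psi 165.23 z [-0.05   0.021 -0.999] F [ 0.   0.1 -0.3] w 0.0
[ 0.0045 -0.0001  0.0006] x 8 twist total 0.0005
```

View pics/s9.png

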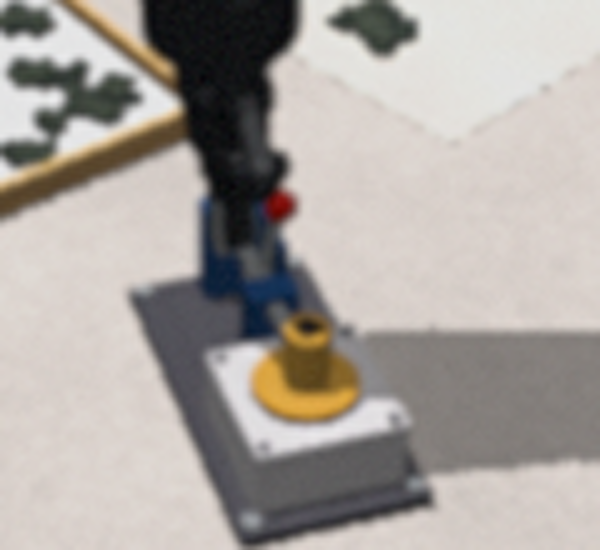

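>>> drive_tool:
  delta_pos:
    - [0.004,0,0.001]
    - [0.004,0,0.001]
    - [0.004,0,0]
    - [0.004,0,0.001]
    - [0.004,0,0.001]
    - [0.004,0,0]
  twist: [0,0,0,0,0,0]
  gripper: [0,0,0,0,0,0]

```text
clock: 14.25
position: [0.5212, -0.1427, 0.0921]
eef_rot: [[-0.966, 0.255, -0.044], [0.255, 0.967, 0.018], [0.047, 0.006, -0.999]]
force: [3.2, -1.3, -1.5]
width: 0.0001
```

Run:
```python
from h import *
import cv2
from cell import robot
planR((.509,-.1397,.088),4,165.2)
```

```text
now 14.25 [ 0.5212 -0.1427  0.0921] psi 165.24 z [-0.044  0.018 -0.999] F [ 3.2 -1.3 -1.5] w 0.0001
[ 0.0031 -0.0001  0.0012] x 4 twist total 0.0006
```

>>> drive_tool:
  delta_pos:
    - [0.004,0,0.002]
    - [0.004,0,0.002]
    - [0.004,0,0.002]
    - [0.003,0,0.002]
  twist: [0,0,0,0]
  gripper: [0,0,0,0]

```text
clock: 14.65
position: [0.5067, -0.139, 0.0844]
eef_rot: [[-0.966, 0.255, -0.04], [0.255, 0.967, 0.017], [0.043, 0.006, -0.999]]
force: [2.5, 0.0, -0.3]
width: 0.0001
```

Run:
```python
from h import *
import cv2
from cell import robot
f=robot.grab_frame('wrist');cv2.imwrite('pics/w10.png',f['img'])
planR((.509,-.1397,.088),4,165.2)
```

```text
now 14.7 [ 0.5061 -0.1387  0.0841] psi 165.24 z [-0.041  0.017 -0.999] F [ 0.9 -0.1  0. ] w 0.0
[-0.0007 -0.     -0.001 ] x 4 twist total 0.0006
```

View pics/w10.png

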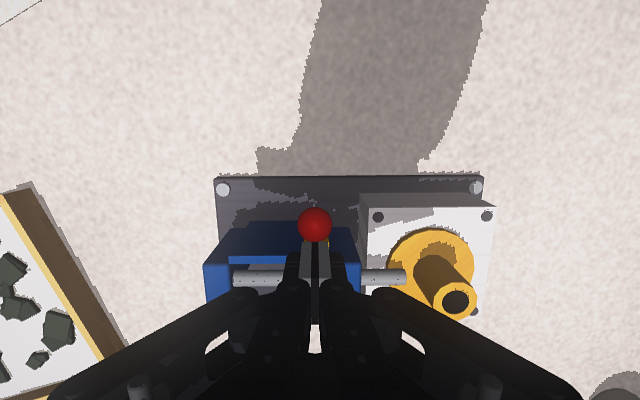

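The handle is over to about 1 rad, with the knob at (314,224). I'll lift, move over the knob and press down.

>>> drive_tool:
  delta_pos:
    - [-0.002,0,-0.015]
    - [0,0,-0.015]
    - [0.013,0,0]
    - [0.013,0,0]
    - [0,0,0]
  twist: [0,0,0,0,0]
  gripper: [0,0,0,0,0]

```text
clock: 15.2
position: [0.4834, -0.1332, 0.1218]
eef_rot: [[-0.966, 0.255, -0.042], [0.255, 0.967, 0.017], [0.045, 0.006, -0.999]]
force: [1.4, -0.0, 0.8]
width: 0.0003
```

Run:
```python
from h import *
import cv2
from cell import robot
f=robot.grab_frame('wrist');cv2.imwrite('pics/w11.png',f['img'])
planR((.483,-.1328,.085),4,165.2)
```

```text
now 15.25 [ 0.4841 -0.1335  0.1218] psi 165.23 z [-0.041  0.016 -0.999] F [-0.6 -0.4  0.2] w 0.0001
[-0.0001  0.0001  0.0092] x 4 twist total 0.0005
```

View pics/w11.png

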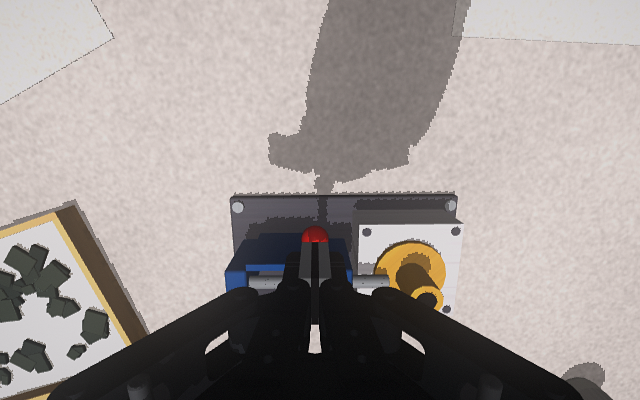

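>>> drive_tool:
  delta_pos:
    - [0,0,0.008]
    - [0,0,0.008]
    - [0,0,0.006]
    - [0,0,0.006]
    - [0,0,0.005]
    - [0,0,0.005]
  twist: [0,0,0,0,0,0]
  gripper: [0,0,0,0,0,0]

```text
clock: 15.85
position: [0.4835, -0.1333, 0.0812]
eef_rot: [[-0.966, 0.255, -0.042], [0.255, 0.967, 0.016], [0.044, 0.005, -0.999]]
force: [-1.2, 0.3, 1.7]
width: 0.0
```

>>> drive_tool:
  delta_pos:
    - [0,0,0.003]
    - [0,0,0.003]
  twist: [0,0]
  gripper: [0,0]

```text
clock: 16.05
position: [0.483, -0.1331, 0.0744]
eef_rot: [[-0.966, 0.255, -0.042], [0.255, 0.967, 0.017], [0.045, 0.005, -0.999]]
force: [-4.0, 0.9, 14.8]
width: -0.0002
```

>>> drive_tool:
  delta_pos:
    - [0,0,0.001]
    - [0,0,0]
    - [0,0,-0.02]
    - [0,0,-0.04]
    - [-0.01,0,-0.04]
    - [0,0,-0.02]
    - [0,0,0]
  twist: [0,0,0,0,0,0,0]
  gripper: [0,0,0,0,0,0,0]

```text
clock: 16.75
position: [0.498, -0.1375, 0.1979]
eef_rot: [[-0.966, 0.255, -0.042], [0.255, 0.967, 0.017], [0.045, 0.006, -0.999]]
force: [0.1, -0.7, -0.2]
width: 0.0001
```

Run:
```python
from h import *
import cv2
from cell import robot
f=robot.grab_frame('wrist');cv2.imwrite('pics/w12.png',f['img'])
g=robot.grab_frame('scene');cv2.imwrite('pics/s12.png',cv2.resize(g['img'][130:230,290:390],None,fx=5,fy=5,interpolation=cv2.INTER_CUBIC))
h=robot.grab_frame('top');cv2.imwrite('pics/t12.png',cv2.resize(h['img'][140:265,150:385],None,fx=3,fy=3,interpolation=cv2.INTER_CUBIC))
pickle.dump((f,g,h),open('w12.pkl','wb'));planR((.483,-.1328,.085),4,165.2)
a=np.radians(-14.8);R=np.array([[np.cos(a),-np.sin(a)],[np.sin(a),np.cos(a)]]);o=np.array([.5466,-.072])
for t in (.1,1.0,1.3,1.5):
  X=np.array([*(R@np.array([-.046*np.sin(t),-.075])+o),.0635+.046*np.cos(t)]);print(t,px(f,X),px(g,X))
for q in (f,g): print(red(q))
```

```text
now 16.9 [ 0.4963 -0.1365  0.1939] psi 165.23 z [-0.046  0.019 -0.999] F [ 0.   0.7 -0.7] w -0.0001
[ 0.0021 -0.0001  0.0274] x 4 twist total 0.0006
0.1 [314.61846872 238.7508894 ] [334.05650418 160.38227513]
1.0 [314.47073558 192.87189444] [346.27241432 164.44366392]
1.3 [314.39737631 183.6162042 ] [348.05315632 167.83126022]
1.5 [314.34952195 180.019661  ] [348.4316303  170.40817305]
(array([314.03664921, 183.58638743]), array([307, 176,  15,  16, 191], dtype=int32))
(array([348.36363636, 170.09090909]), array([347, 169,   4,   3,  11], dtype=int32))
```

View pics/w12.png

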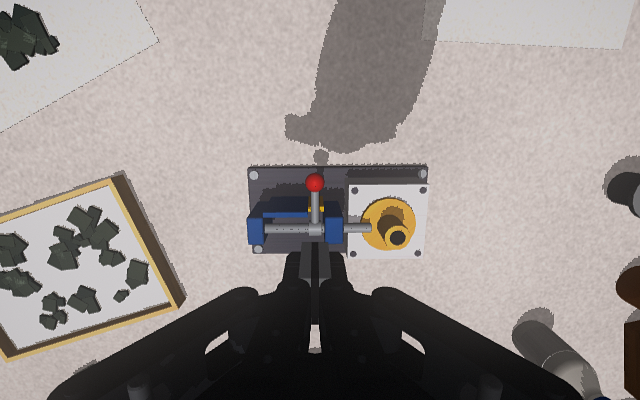

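View pics/s12.png

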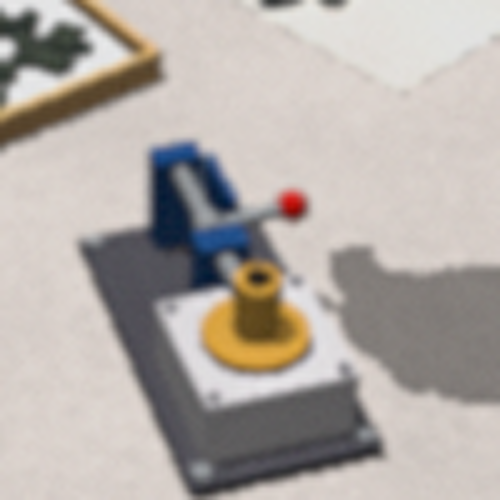

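View pics/t12.png

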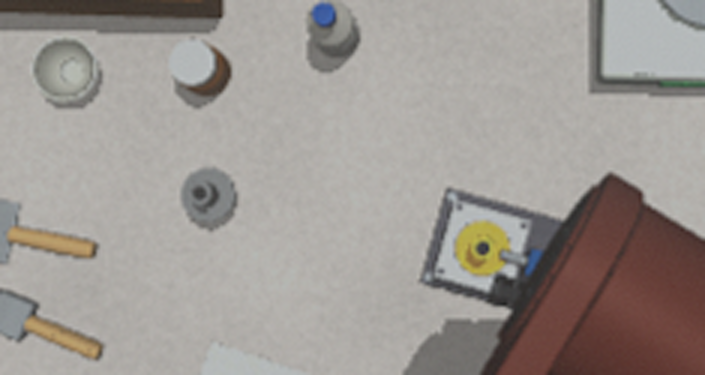

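The handle is level in the notch: the scene camera has the knob at (348.4,170.1), against (348.4,170.4) predicted for 1.5 rad. The press ended on the stop at TCP z 0.074, where the knob top should be 0.076. The robot is clear, so I'll hand in.

```bash
python3 -c "
from cell import robot
print(robot.get_state()['force']);print(robot.close_job())"
```

```text
[ 0.04037219  0.73261383 -0.71722537]
the job is handed in; nothing more can be done
None
```

I fitted the brass sleeve into the bore, slid the bolt fully across with the handle still up, and turned the handle down into the notch. The job was handed in at about 17 s of the 72 s allowed, and it reported no verdict.

- **Sleeve:** the flange lies flat on the block in the pictures. It stopped firmly at the predicted height with about 28 N of push.
- **Bolt:** it met its end stop at about 19 N. Its tip measured 20 mm short of the nominal bore axis.
- **Handle:** the last press ended on a stop at about 15 N. The scene camera puts the handle at 1.5 rad. The wrist camera's knob position fits about 1.3 rad better (3.6 pixels off), which is within calibration error. I went by the scene camera and the height at which the press stopped.
- **Other items:** the grey spare sleeve, jar, bottle and dish looked undisturbed in the last top view. I did not measure their positions again. The robot stayed clear of the fragment tray and was touching nothing at hand-in.

The tool slowly tilted as it moved, reaching about 3° by the last steps. It was within about 0.5° during the insertion.

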